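# Start the instrument steriliser at its key switch

## Task

Start the steriliser from its control unit: swing the isolator handle fully over from off to on, which uncovers the keyhole, then take the key with the square grip, push it fully home in the lock, easing it past the sticky pins, and turn it clockwise as far as it goes, about a quarter turn. Finish still gripping the key and holding it turned against its return spring, because the steriliser runs up only while it is held. Leave the isolator on, and leave the round-gripped key and the cup and tape roll where they are.

Things in the scene. Friction and masses are not known exactly. Their poses are not given: they have to be found in the camera images.
- unit: Fixed white control unit, a box 130 (x) x 190 (y) x 64 mm high; origin at the centre of its underside. Its z axis is up, its x axis points away from the robot at yaw 0. On its top face: the lock at x -20, y +45 mm, and the pivot of the isolator handle at x -20, y -20 mm.
- lock_mouth (a point): Centre of the keyhole's mouth, 66 mm above the unit's underside, in a recess 23 mm wide, 1 mm deep in the round turning plug (34 mm). Slot 16 mm (this point's x) x 7 mm (y), over 30 mm deep; axes turn with the plug, parallel to the unit's at 0, z up. Two sticky pins cross the slot 10 and 18 mm down: passing them takes about 5 to 15 N (small wiggles help).
- lock_plug (a joint): Turn of the lock plug in rad, clockwise seen from above: 0 at rest, 1.5 at its stop (the quarter turn). A spring returns it: about 0.02 N m at rest, 0.14 N m at the stop. The key has play in the slot: the plug follows about 0.1 to 0.2 rad behind it.
- isolator (a joint): Turn of the isolator handle in rad, clockwise seen from above: 0 = off (arm points to the unit's +y and its round end covers the keyhole), 1.57 = on (arm points to the unit's +x, away from the robot). Detents hold it at either end (about 2 N at the post to leave them); between them it stays where it is left.
- isolator_post (a point): Centre of the top of the isolator handle's upright round post, 14 mm in diameter, its top 117 mm above the unit's underside, 40 mm of it free above the flat arm; 45 mm from the pivot axis. Pinch or push the post and follow the arc about isolator_pivot. The axes turn with the handle.
- isolator_pivot (a point): Point on the handle's upright pivot axis, at the height of the post's top.
- key: The key that fits, upright in its block: white rectangular grip 34 (x) x 8 (y) x 36 mm tall, 14 to 50 mm above the origin; pinch its flat faces. Origin at the centre of the underside of its collar (20 mm across); z up. Below it a straight blade 14 (x) x 5.5 (y) mm, 30 mm long, rounded tip; same after half a turn. Fully home, the origin meets lock_mouth. 35 g.
- other_key: The key of another cabinet, same size but with a round disc grip 36 mm across and a round stem; to be left alone in its block. Origin as for the key.
- stand_a: Fixed grey parking block of the square-gripped key, 50 x 32 x 36 mm high on a 64 x 44 mm foot; origin at the centre of its underside. The key stands loosely in a slot in its top, collar resting on the top face.
- stand_b: Same kind of block for the round-gripped key. The two blocks may swap places.
- cup: Loose measuring cup, 64 mm across, 61 mm high, a bystander; origin at the centre of its underside.
- tape_roll: Loose roll of tape, 68 mm across, 25 mm high, a bystander; origin at the centre of its underside.
Things that resemble listed ones, but are neither listed nor needed, are in the scene too. What is shaped like the key but green or red is not meant.

How it is judged:
By the outcome, as a careful person would: the job done as asked, in the order asked, and still so for the second after the job is handed in, while the arm keeps its last pose, push and grip.
It also fails if it takes over 64 s, if anything falls off the work surface, if the arm or the gripper's body presses on something with over 40 N, if the wrist force passes 120 N, or if a joint passes its speed limit or range.

## Robot

A 6-joint arm with a two-finger parallel gripper is mounted at the origin on a cart in front of the work surface, level with it; the furniture and walls round the work are solid. World frame = base frame: x ahead of the robot, y to its left, z up, the work surface at z = 0. Lengths are in m, angles in degrees, forces in N, time in s.
With the tool pointing down it reaches from about 0.4 to 0.825 m from the base axis. Payload 7 kg.
Tool frame: the origin (TCP) lies midway between the tips of the shut fingers; the grasp point (between the pads) lies 19 mm behind it; z points along the fingers, y is the line along which they close (so a half turn about z gives the same grasp; the last joint's range is limited). The gripper opens to 88 mm and grips with 3 to 60 N. Pads are 19 mm wide; open, the fingers measure 130 mm over their backs; the gripper's body (78 mm by 193 mm) begins 47 mm behind the grasp point.
Start: joints at [-54.769, 20.546, 0.682, 0, -70.136, -16.507], TCP at [0.217, -0.639, 0.227] pointing down, gripper open.
Joint ranges: [-176.03, 176.03], [-82.01, 121.73], [-58.28, 71.71], [-173.87, 95.51], [-174.79, -0.11], [-173.66, 173.66]. Speed limits (degrees/s): [136.94, 136.94, 172.46, 180, 180, 180].

## Interface

Orientations are given as a 3x3 rotation matrix whose columns are the frame's x, y, z axes.
In Python, from rig import robot gives the robot as it stands. Calls block until the motion is done:
- robot.goto(position, orientation): joint-space move of the TCP to a pose.
- robot.servo_line(position, ori=None, speed=0.15): straight line of the TCP; ori=None keeps the orientation; speed is the mean speed in m/s.
- robot.movej(angles): joint-space move.
- robot.move_gripper(opening): opening from 0.0 (shut) to 1.0 (fully open); the grip force is fixed at half the most; returns when the fingers have stopped.
- robot.dwell(seconds).
- robot.ik(position, orientation): joint angles nearest the present ones, or None.
- robot.grab_frame(name): name is "side" or "top" or "wrist"; returns (picture, depth): 400x640x3 uint8, red, green, blue; 400x640 float32, m along the optical axis (not along the pixel's ray), 0 where there is no reading.
- robot.camera_info(name): a dict with "vfov" (degrees; the focal length in pixels is half the picture's height over the tangent of half this angle, whatever the lens; pixels are square), "cx", "cy" (the principal point, pixels), "view" (4x4, takes a point from world to camera coordinates); the wrist camera has in their place "T_tool_cam" (4x4, takes a point from camera to tool coordinates, whose origin is the TCP and whose axes are the flange's). Camera axes: x right, y down, z forward; pixel columns grow to the right and rows downward; lengths in m; the calibration is good to about 2 mm. A picture is of the moment at which its call begins: read the wrist's pose just before it. camera_info takes no time and is no camera call.
A pose or a line that the arm cannot do raises robot.Unreachable and nothing moves.
- robot.job_done(): hands the job in; it is judged then, once.
Readings, each from a call of its own:
- robot.read_t(): time.
- robot.read_qpos(): joint angles.
- robot.read_qvel(): joint speeds.
- robot.read_effort(): joint torques, N m.
- robot.read_position(): TCP position.
- robot.read_tcp_rot(): TCP orientation.
- robot.read_force(): force on the tool from outside, world axes, zero at the start.
- robot.read_ft_torque(): the same for the moment, N m.
- robot.read_grip_width(): opening from 0.0 (shut) to 1.0 (fully open).
- robot.read_finger_force(): force on a finger pad.
Only numpy, scipy, OpenCV 4.12 (cv2) and the standard library are available. Lean on these libraries where they do the work, as an engineer would, in place of code of your own. Each camera call takes 0.05 s, during which the arm holds its last target. There are 200 camera calls.

## Working session

There is one attempt and no reset: what is moved stays moved. The work goes in short steps, each a Python script; the robot and the scene stay as the last script left them, time stands still between calls to the robot, and variables do not carry over. Pictures are saved under pics/ and viewed, at most 10 in all, crops included, and the job is handed in when it is done.

```bash
mkdir -p pics; ls
cat > h.py <<'E'
import numpy as np, cv2
from rig import robot
def grab(name,tag):
    p=np.array(robot.read_position());R=np.array(robot.read_tcp_rot())
    im,d=robot.grab_frame(name); ci=robot.camera_info(name)
    cv2.imwrite(f'pics/{tag}.png',im[:,:,::-1])
    if name=='wrist':
        T=np.eye(4);T[:3,:3]=R;T[:3,3]=p;W=T@np.array(ci['T_tool_cam'])
    else: W=np.linalg.inv(np.array(ci['view']))
    K=np.array([200/np.tan(np.radians(ci['vfov'])/2),ci['cx'],ci['cy']])
    np.savez(f'pics/{tag}.npz',im=im,d=d,W=W,K=K)
def load(tag): return np.load(f'pics/{tag}.npz')
def cloud(z):
    d=z['d'];f,cx,cy=z['K'];v,u=np.mgrid[:400,:640]
    P=np.stack([(u-cx)/f*d,(v-cy)/f*d,d],-1)
    return P@z['W'][:3,:3].T+z['W'][:3,3]
def onplane(z,u,v,h):
    f,cx,cy=z['K'];r=z['W'][:3,:3]@np.array([(u-cx)/f,(v-cy)/f,1]);o=z['W'][:3,3]
    return o+r*(h-o[2])/r[2]
E
python3 - <<'E'
from h import *
for n in('top','side'):
    grab(n,n+'0'); z=load(n+'0'); print(z['K'],z['W'].round(3).tolist())
print(robot.read_tcp_rot(),robot.camera_info('wrist'))
E
```

```text
pics
[456.01718058 319.99770542 203.2023502 ] [[0.007, -0.978, 0.207, 0.275], [-1.0, -0.008, -0.001, -0.088], [0.002, -0.207, -0.978, 1.179], [0.0, 0.0, 0.0, 1.0]]
[490.81300908 316.0232023  204.22170286] [[0.236, -0.412, 0.88, -0.555], [-0.972, -0.092, 0.218, -0.355], [-0.009, -0.907, -0.422, 0.607], [0.0, 0.0, 0.0, 1.0]]
[[-9.47116640e-01 -3.20888934e-01 -6.00977130e-04]
 [-3.20889465e-01  9.47115724e-01  1.32541302e-03]
 [ 1.43884517e-04  1.44816796e-03 -9.99998941e-01]] {'vfov': 63.45801444315089, 'cx': 320.12612348307607, 'cy': 200.5408618540636, 'T_tool_cam': array([[-5.86727755e-05, -9.51190513e-01, -3.08604284e-01,
         8.43640510e-02],
       [ 9.99999904e-01, -1.89462438e-04,  3.93844513e-04,
         3.73360673e-05],
       [-4.33090084e-04, -3.08604232e-01,  9.51190433e-01,
        -1.57828094e-01],
       [ 0.00000000e+00,  0.00000000e+00,  0.00000000e+00,
         1.00000000e+00]])}
```

View pics/top0.png

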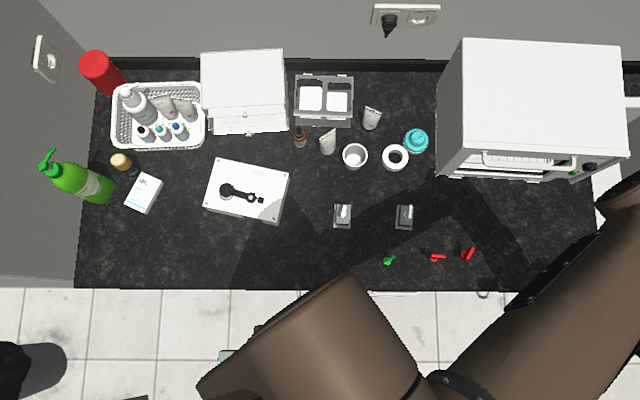

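View pics/side0.png

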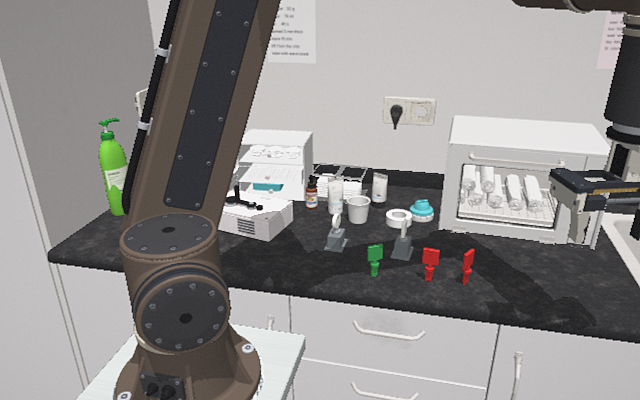

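Run:
```python
from h import *
a=load('top0')['im'];b=load('side0')['im']
A=cv2.resize(a[150:240,195:300],None,fx=5,fy=5,interpolation=3)
B=cv2.resize(a[195:240,325:420],None,fx=3,fy=3,interpolation=3)
C=cv2.resize(b[200:265,320:420],None,fx=2.7,fy=2.7,interpolation=3)
o=np.zeros((460,800,3),np.uint8);o[:450,:525]=A;o[:135,525:800]=B[:,:275];o[150:150+C.shape[0],525:525+C.shape[1]]=C
cv2.imwrite('pics/c.png',o[:,:,::-1])
z=load('top0');P=cloud(z)
for u,v in[(343,211),(343,218),(404,210),(404,217),(229,187),(261,200),(250,193),(215,170),(280,180),(265,215)]:print(u,v,P[v,u].round(4))
# unit top: depth points in height band
m=(abs(P[...,2]-.064)<.004);m[:150]=0;m[240:]=0;m[:,:195]=0;m[:,300:]=0
print(m.sum(),cv2.minAreaRect(P[m][:,:2].astype(np.float32)),np.median(P[m][:,2]))
for x0,x1 in((325,362),(386,422)):
  s=P[195:240,x0:x1].reshape(-1,3)
  for lo,hi in((.030,.042),(.055,.09)):
    k=s[(s[:,2]>lo)&(s[:,2]<hi)];print(x0,lo,len(k),k.mean(0).round(4),cv2.minAreaRect(k[:,:2].astype(np.float32)))
```

```text
343 211 [ 0.487  -0.1455  0.0871]
343 218 [ 0.4783 -0.148   0.0386]
404 210 [ 0.5    -0.3034  0.0393]
404 217 [ 0.481  -0.3019  0.0444]
229 187 [0.5383 0.1296 0.1145]
261 200 [0.5151 0.0566 0.0766]
250 193 [0.5336 0.0851 0.0727]
215 170 [0.5949 0.1776 0.064 ]
280 180 [0.5699 0.0121 0.0642]
265 215 [0.4792 0.0467 0.0673]
3243 ((0.5451824069023132, 0.09962311387062073), (0.19102902710437775, 0.13114020228385925), 77.97166442871094) 0.06418080998343778
325 0.03 189 [ 0.488  -0.145   0.0362] ((0.48963218927383423, -0.14570477604866028), (0.031016211956739426, 0.0506654754281044), 89.99079132080078)
325 0.055 46 [ 0.4865 -0.1449  0.0821] ((0.48847314715385437, -0.14534176886081696), (0.007908834144473076, 0.0331285260617733), 77.6850814819336)
386 0.03 161 [ 0.4839 -0.3047  0.0356] ((0.48756447434425354, -0.3078049421310425), (0.03238563612103462, 0.05083252489566803), 83.35638427734375)
386 0.055 76 [ 0.4867 -0.3067  0.0782] ((0.48692798614501953, -0.3079184591770172), (0.008430488407611847, 0.034135978668928146), 83.89776611328125)
```

View pics/c.png

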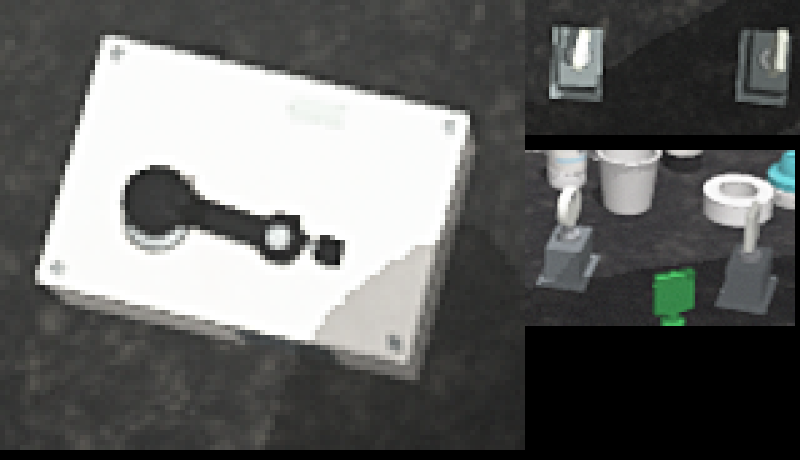

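The square grip is on the right block (y≈-0.307) and the disc on the left. The unit is at (0.545, 0.100) with yaw ≈ -12°, and its 191×131 mm size and 64 mm height match the spec. I'll hover over the key to confirm which one it is.

```bash
cat >> h.py <<'E'
def Rz(deg):
    c,s=np.cos(np.radians(deg)),np.sin(np.radians(deg))
    return np.array([[c,s,0],[s,-c,0],[0,0,-1.]])
UC=np.array([.5452,.0996]);UY=-12.03
def unit(x,y,yaw=None):
    a=np.radians(UY);return UC+np.array([np.cos(a)*x-np.sin(a)*y,np.sin(a)*x+np.cos(a)*y])
E
python3 - <<'E'
from h import *
z=load('top0');P=cloud(z)
s=P[100:182,430:560].reshape(-1,3);print('box min x',[round(float(s[(s[:,2]>h)][:,0].min()),3) for h in(.05,.1,.2,.25)],s[:,2].max(),s[s[:,2]>.1][:,1].max())
for p,y in(([.487,-.308,.18],-6),([*unit(-20e-3,45e-3),.2],-12),([*unit(-20e-3,45e-3),.08],-120),([*unit(-20e-3,25e-3),.084],-102),([*unit(25e-3,-20e-3),.084],-192)):
    q=robot.ik(p,Rz(y));print(None if q is None else np.round(q,1))
robot.goto([.487,-.308,.18],Rz(-6))
grab('wrist','w1');print(robot.read_t())
E
```

```text
box min x [0.275, 0.275, 0.275, 0.275] 1.1786220039716253 -0.08834740512775575
[-12.9  13.3 -15.9   0.  -60.8  96.9]
[ 35.7  10.4 -16.9   0.  -62.7  42.3]
[ 35.7  17.5 -25.3   0.  -47.3 -65.7]
[ 34.1  16.4 -26.2   0.  -47.4 -46.1]
[  27.2   18.4  -23.1    0.   -48.5 -129.2]
1.875
```

View pics/w1.png

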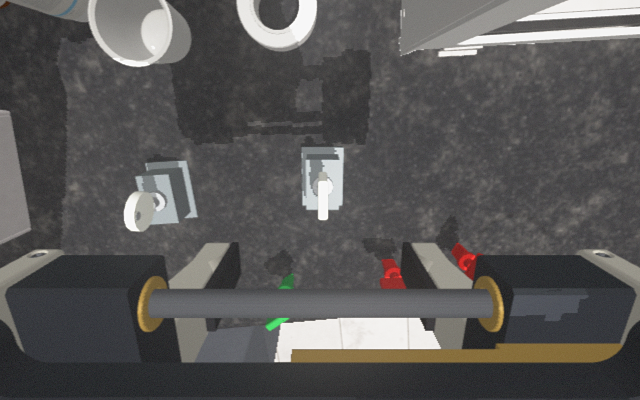

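The square-gripped key is directly below, with its collar at (323,186) and grip in line with the image vertical. The disc key is at (140,210). Next is the isolator.

Run:
```python
from h import *
piv=unit(-.020,-.020)
def pose(a): # handle angle deg cw
    b=np.radians(UY+90-a); return piv+.045*np.array([np.cos(b),np.sin(b)])
robot.goto([*pose(0),.19],Rz(UY-90))
grab('wrist','w2')
robot.move_gripper(.6)
robot.servo_line([*pose(0),.087],speed=.12)
robot.move_gripper(0)
print(robot.read_grip_width()*88,robot.read_force(),robot.read_position(),pose(0),robot.read_t())
for a in range(10,95,10):
    robot.servo_line([*pose(a),.087],Rz(UY-90-a),speed=.08)
    if a%30==0 or a>80: print(a,np.round(robot.read_force(),1),robot.read_t())
```

```text
13.433572344793031 [ 4.92058127 -2.18329238 -2.4767462 ] [0.53212573 0.12838664 0.08733847] [0.53084982 0.12821944] 6.575
30 [ 7.1  1.  -0.9] 7.55
60 [11.2 -0.7 -4.5] 8.525
90 [16.1 -5.1 -6.8] 9.5
```

Run:
```python
from h import *
piv=unit(-.020,-.020)+[.002,0]
b=np.radians(UY-3); p=piv+.045*np.array([np.cos(b),np.sin(b)])
robot.servo_line([*p,.087],Rz(UY-183),speed=.08)
print(np.round(robot.read_force(),1),robot.read_position(),p)
robot.move_gripper(.6)
q=np.array(robot.read_position());print(q,np.round(robot.read_force(),1))
robot.servo_line([q[0],q[1],.19],speed=.2)
L=unit(-.020,.045)+[.0015,0]
robot.goto([*L,.19],Rz(UY))
grab('wrist','w3');grab('top','t3');print(robot.read_t(),robot.read_position(),L)
```

```text
[ 8.3 -3.2 -1.7] [0.56821227 0.07225386 0.08748096] [0.56693131 0.07253809]
[0.566923   0.07251878 0.08698046] [-0.3  0.2 -0.2]
13.9333 [0.53652083 0.14773282 0.18994825] [0.5365183  0.14778021]
```

View pics/w3.png

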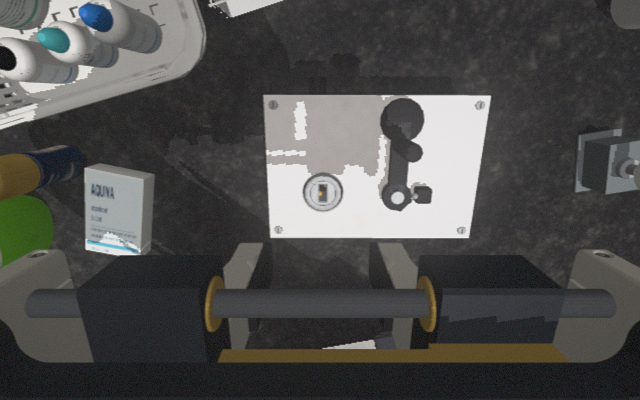

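Run:
```python
from h import *
a=load('w3')['im'];b=load('w1')['im']
A=cv2.resize(a[165:220,295:350],None,fx=7,fy=7,interpolation=cv2.INTER_NEAREST)
B=cv2.resize(b[140:225,295:350],None,fx=7,fy=7,interpolation=cv2.INTER_NEAREST)
o=np.zeros((600,790,3),np.uint8);o[:385,:385]=A;o[:595,400:785]=B
cv2.imwrite('pics/c2.png',o[:,:,::-1])
z=load('w3');P=cloud(z)
hsv=cv2.cvtColor(a,cv2.COLOR_RGB2HSV)
# corner screws -> unit pose check
for u,v in((273,105),(480,105),(278,230),(461,230)):print(onplane(z,u,v,.064).round(4),P[v,u].round(4))
# unit frame post
```

```text
[0.6194 0.1705 0.064 ] [0.6194 0.1703 0.0656]
[5.83e-01 3.00e-04 6.40e-02] [0.5832 0.0009 0.0653]
[0.5081 0.1947 0.064 ] [0.5089 0.1943 0.0659]
[0.4718 0.0248 0.064 ] [0.473  0.0256 0.0663]
```

View pics/c2.png

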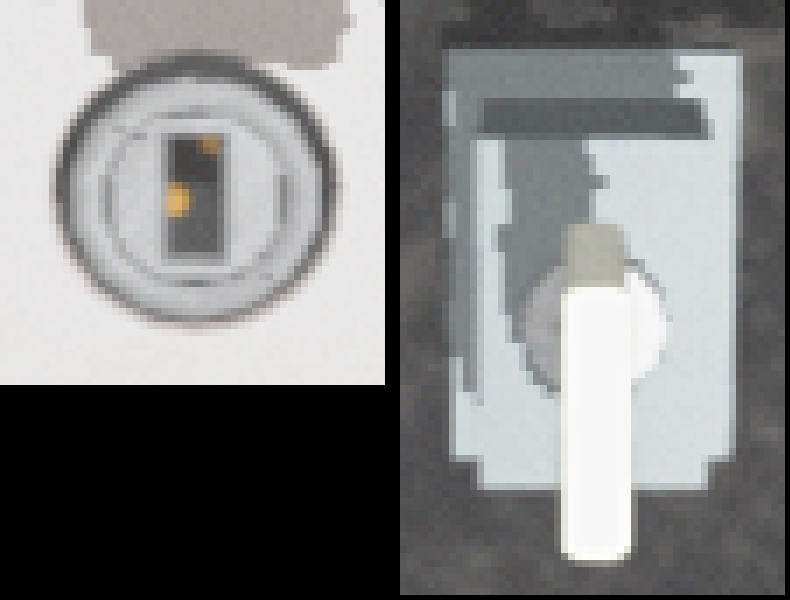

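Keyhole: slot centre is at (322.4,192.6) in w3. Key: top face of the grip is centred at (322.6,200.1) in w1. The isolator arm points to the unit's +x, so it is on.

Run:
```python
from h import *
k=onplane(load('w1'),322.6,200.1,.086);l=onplane(load('w3'),322.4,192.6,.066)
print(k,l, unit(-.02,.045))
print(onplane(load('w1'),322.6,(287/7+139.5),.086)[:2]-onplane(load('w1'),322.6,(562/7+139.5),.086)[:2])
robot.goto([k[0],k[1],.14],Rz(-6))
robot.move_gripper(.35)
robot.servo_line([k[0],k[1],.054],speed=.12)
print(np.round(robot.read_force(),1))
robot.move_gripper(0)
print(robot.read_grip_width()*88,np.round(robot.read_force(),1),robot.read_position(),robot.read_t())
robot.servo_line([k[0],k[1],.12],speed=.12)
print(robot.read_grip_width()*88,np.round(robot.read_force(),1))
robot.servo_line([k[0],k[1],.2],speed=.3)
robot.goto([l[0],l[1],.18],Rz(-12.1))
grab('wrist','w4');print(robot.read_t(),robot.read_position(),robot.read_grip_width()*88)
im=load('w4')['im'];cv2.imwrite('pics/c4.png',cv2.resize(im[150:310,240:400],None,fx=3.7,fy=3.7,interpolation=3)[:,:,::-1])
```

```text
[ 0.48918789 -0.31063719  0.086     ] [0.53611822 0.14569126 0.066     ] [0.5350183  0.14778021]
[ 0.03359543 -0.0035035 ]
[-0.  -0.7 -1. ]
8.01544468120452 [-0.4 -0.1  3.8] [ 0.48940745 -0.31069853  0.05441338] 17.625
7.8433344640140765 [ 0.1 -0.1 -1.4]
20.475 [0.53627556 0.14481617 0.17989649] 8.039456081416256
```

View pics/c4.png

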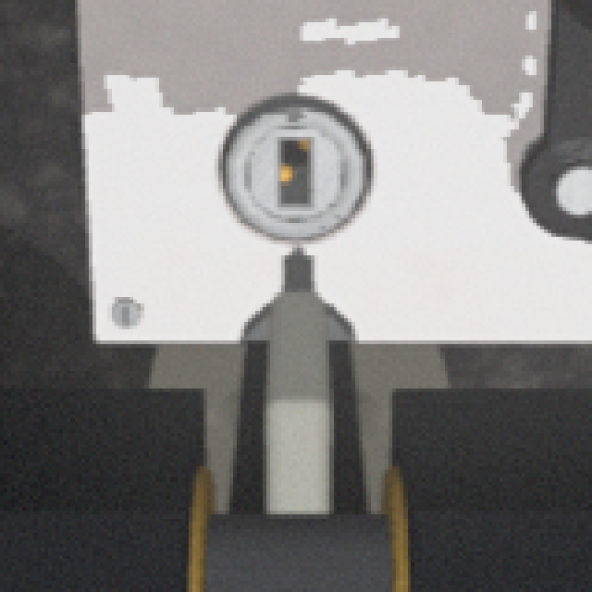

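Blade at u≈320.3 and slot centre at ≈(319.5,196): the key hangs straight and nearly over the slot. I'll compute the offsets.

Run:
```python
from h import *
z=load('w4');ci=robot.camera_info('wrist');W=z['W']@np.linalg.inv(np.array(ci['T_tool_cam']))
t=lambda p:(W[:3,:3].T@(p-W[:3,3])*1000).round(2)
c=lambda x,y:((x+.5)/3.7-.5+240,(y+.5)/3.7-.5+150)
zt=W[2,3]
print('tcp',W[:3,3],robot.read_position())
for n,x,y,h in(('lock',295.5,171.5,.066),('plug',296.5,169,.0665),('griptop front',298.5,400,zt+.032),('gripbot front',299,292,zt-.004),('gripL',267,400,zt+.032),('gripR',331,400,zt+.032)):
    p=onplane(z,*c(x,y),h);print(n,p.round(4),t(p))
```

```text
tcp [0.53619555 0.14493746 0.17980684] [0.53627556 0.14481617 0.17989649]
lock [0.5362 0.1455 0.066 ] [-4.0000e-02 -5.7000e-01  1.1381e+02]
plug [0.5369 0.1451 0.0665] [  0.73  -0.33 113.31]
griptop front [0.5526 0.1412 0.2118] [ 16.81   0.17 -32.  ]
gripbot front [0.5511 0.1415 0.1758] [15.32  0.24  4.  ]
gripL [0.5534 0.1449 0.2118] [ 16.81  -3.52 -32.01]
gripR [0.5518 0.1375 0.2118] [ 16.81   3.98 -32.  ]
```

Run:
```python
from h import *
R=Rz(-12.1);tgt=np.array([.5363,.1458])
robot.servo_line([*tgt,.122],R,speed=.08);robot.dwell(.2)
p=np.array(robot.read_position());off=tgt-p[:2];print('off',off,'rot',np.degrees(np.arctan2(*np.array(robot.read_tcp_rot())[1::-1,0])))
cmd=tgt+off
f0=np.array(robot.read_force());print(f0.round(1))
for z in np.arange(.120,.1015,-.0015):
    robot.servo_line([*cmd,z],R,speed=.03)
    f=np.array(robot.read_force())-f0;p=np.array(robot.read_position())
    print(round(z,4),p.round(4),f.round(1))
    if f[2]>6: break
print(robot.read_t())
```

```text
off [-0.00029137 -0.00018418] rot -12.096026084369134
[ 0.2  0.  -0.6]
0.12 [0.5359 0.1456 0.1199] [ 0.2 -0.1  0.1]
0.1185 [0.5359 0.1456 0.1184] [ 0.1 -0.   0. ]
0.117 [0.5359 0.1456 0.1169] [ 0.4 -0.3  0.2]
0.1155 [0.536  0.1456 0.1154] [-0.4  0.9 -0.5]
0.114 [0.5359 0.1456 0.1139] [-0.7  0.1  0.3]
0.1125 [0.5359 0.1456 0.1124] [-0.1  0.3  0.4]
0.111 [0.5359 0.1456 0.1109] [ 0.8 -0.4  0.9]
0.1095 [0.5359 0.1455 0.1094] [-0.2  0.3 -0.1]
0.108 [0.5359 0.1455 0.1079] [-0.5  0.  -0.4]
0.1065 [0.536  0.1456 0.1064] [-0.5 -0.1  0.2]
0.105 [0.5359 0.1455 0.1049] [-0.5 -1.5  0.6]
0.1035 [0.5357 0.1453 0.1032] [-0.3 -2.  -0.5]
0.102 [0.5357 0.1453 0.1019] [-1.  -2.6  1.8]
24.8
```

It entered the slot. Now past the pins, with wiggles and lateral force relief.

Run:
```python
from h import *
cmd=np.array([.5360,.1456]);f0=np.array([.2,0,-.6]);z=.102;i=0
while z>.0835 and robot.read_t()<45:
    f=np.array(robot.read_force())-f0
    if f[2]<22: z-=.001
    elif robot.read_position()[2]-z>.004: z+=.001
    cmd=cmd+np.clip(f[:2]*5e-5,-3e-4,3e-4); i+=1
    w=(0,1.2,0,-1.2)[i%4] if f[2]>4 else 0
    robot.servo_line([*cmd,z],Rz(-12.1+w),speed=.025)
    p=np.array(robot.read_position());print(round(z,4),p.round(4),f.round(1),round(robot.read_grip_width()*88,1))
    if f[2]>18 and p[2]<.0855: break
print(robot.read_t(),np.round(robot.read_force(),1))
grab('wrist','w5')
cv2.imwrite('pics/c5.png',cv2.resize(load('w5')['im'][150:310,240:400],None,fx=3.7,fy=3.7,interpolation=3)[:,:,::-1])
```

```text
0.101 [0.536  0.1451 0.1012] [-1.  -2.6  1.8] 7.6
0.1 [0.536  0.1451 0.1003] [ 0.  -3.7  3.3] 7.9
0.099 [0.5359 0.1451 0.0993] [-1.1 -3.7  6.6] 7.8
0.098 [0.536  0.1451 0.0981] [-1.5 -3.3  6.4] 8.0
0.097 [0.5361 0.145  0.097 ] [ 0.  -3.3  3.5] 8.2
0.096 [0.5362 0.1452 0.0962] [-0.1 -1.5  3.6] 8.1
0.095 [0.5362 0.1452 0.0951] [-0.1 -0.6  6.1] 8.0
0.094 [0.5361 0.1453 0.094 ] [-0.  -0.2  3.9] 8.0
0.093 [0.536  0.1454 0.0931] [0.  2.5 2.9] 7.8
0.092 [0.5362 0.1454 0.0926] [-1.   3.1  3.3] 7.8
0.091 [0.5362 0.1455 0.0916] [-3.6  3.5  9.3] 8.2
0.09 [0.5363 0.1455 0.0901] [-1.5  1.9  8. ] 7.9
0.089 [0.5359 0.1455 0.0887] [4.7 1.5 0.9] 8.0
0.088 [0.5359 0.1455 0.088 ] [ 4.   3.1 -2.2] 7.9
0.087 [0.5362 0.1455 0.0867] [1.9 2.4 2.9] 7.9
0.086 [0.5359 0.1456 0.0858] [4.6 1.5 0.5] 7.9
0.085 [0.5363 0.1456 0.0848] [2.  3.2 0.6] 7.7
0.084 [0.5363 0.1456 0.0844] [ 2.7  2.5 -2.5] 7.7
0.083 [0.5364 0.1456 0.0843] [-0.7  0.1  8. ] 8.0
29.55 [-2.9 -0.2 14.5]
```

Fully home (TCP z 0.0843, as computed, with contact force). Now turn it.

Run:
```python
from h import *
cmd=np.array(robot.read_position())[:2];m0=np.array(robot.read_ft_torque())
f0=np.array([.2,0,-.6]);print(m0.round(3))
a=0
while a<108:
    a+=4 if a<84 else 2
    f=np.array(robot.read_force())-f0
    cmd=cmd+np.clip(f[:2]*4e-5,-3e-4,3e-4)
    robot.servo_line([*cmd,.0836],Rz(-12.1-a),speed=.02)
    if a<84: robot.dwell(.05)
    else: robot.dwell(.1)
    x=np.array(robot.read_tcp_rot())[:,0];y=np.degrees(np.arctan2(x[1],x[0]))
    m=np.array(robot.read_ft_torque())
    if a%12==0 or a>=84: print(a,round(-12.1-y,1),np.array(robot.read_position()).round(4),f.round(1),m.round(3),round(robot.read_grip_width()*88,1),round(robot.read_t(),1))
    if a>90 and abs(m[2]-m0[2])>.35: break
grab('wrist','w6');grab('top','t6')
cv2.imwrite('pics/c6.png',cv2.resize(load('w6')['im'][150:310,220:420],None,fx=3.7,fy=3.7,interpolation=3)[:,:,::-1])
```

```text
[1.100e-02 1.168e+00 1.000e-03]
12 12.0 [0.5364 0.1454 0.0844] [-0.6  0.  10.1] [0.217 0.142 0.049] 8.0 30.5
24 24.0 [0.5364 0.1454 0.0843] [ 1.  -0.3  8.7] [0.021 0.108 0.097] 7.7 31.4
36 36.0 [0.5364 0.1452 0.0844] [-1.2 -0.4  9.4] [-0.273 -0.255  0.049] 7.9 32.3
48 48.0 [0.5364 0.145  0.0844] [ 0.9 -1.3 11.1] [-0.44  -0.123  0.097] 8.2 33.2
60 60.0 [0.5364 0.1448 0.0844] [ 0.6 -1.  11.3] [-0.541 -0.011  0.082] 7.7 34.1
72 72.0 [0.5363 0.1448 0.0844] [ 0.5 -1.  10.2] [-0.301  0.217  0.108] 8.0 35.0
84 84.0 [0.5361 0.1448 0.0843] [-0.2 -0.4 10. ] [0.055 0.427 0.143] 7.9 36.0
86 85.9 [0.5361 0.1448 0.0844] [-0.8  0.  10.8] [-0.087  0.562  0.109] 8.0 36.3
88 87.9 [0.536  0.1448 0.0843] [-2.4 -0.5 11.6] [0.027 0.421 0.102] 8.0 36.6
90 89.9 [0.5359 0.1448 0.0843] [-1.4  0.9 11.4] [-0.059  0.324  0.141] 8.1 37.0
92 91.9 [0.5359 0.1448 0.0844] [-0.6 -0.1 10.4] [-0.076  0.325  0.137] 7.9 37.4
94 93.9 [0.5359 0.1448 0.0844] [-1.  -0.2 10.7] [0.059 0.288 0.114] 8.0 37.7
96 95.9 [0.5359 0.1448 0.0843] [-0.   0.1 10.4] [0.022 0.398 0.234] 7.8 38.0
98 97.9 [0.5359 0.1449 0.0843] [-1.5  0.4  9.9] [0.086 0.39  0.36 ] 7.9 38.4
```

View pics/c6.png

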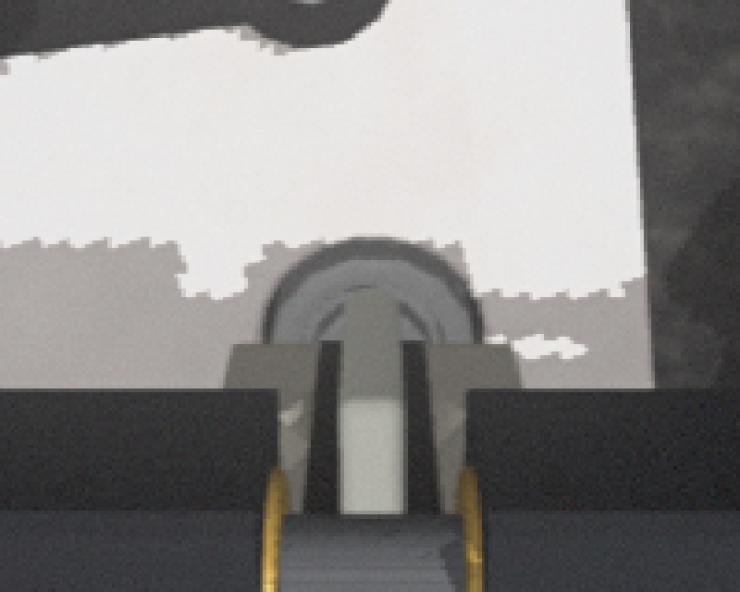

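Run:
```python
from h import *
for t in('w3','w6'):
    P=cloud(load(t));s=P.reshape(-1,3);c=unit(0,0)
    k=s[(abs(s[:,2]-.113)<.006)&(np.hypot(*(s[:,:2]-unit(.025,-.02)).T)<.035)]
    if len(k):
        d=k.mean(0)[:2]-unit(-.02,-.02)-[.001,-.001];print(t,len(k),k.mean(0).round(4),UY-np.degrees(np.arctan2(d[1],d[0])),np.hypot(*d))
robot.dwell(.5);print(robot.read_ft_torque(),robot.read_force(),robot.read_grip_width()*88,robot.read_position(),robot.read_t())
```

```text
w3 334 [0.5669 0.0735 0.1155] 0.23754335871787902 0.04550619376949336
w6 1153 [0.5641 0.0725 0.1153] 2.452380681802195 0.04297628376835694
[0.12576711 0.30225172 0.38222532] [-0.2156058 -0.6458434  9.5377519] 7.661566107286805 [0.53585021 0.14484809 0.08434645] 39.0
```

```bash
python3 -c "
from rig import robot
print(robot.job_done())"
```

```text
the job is handed in; nothing more can be done
None
```

Handed in at about 39 s of the 64 s: the isolator is fully on, and the square-gripped key is fully home, turned clockwise to its stop and still held there; I left the other key, cup and tape roll alone, but didn't re-check them at the end.

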